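# Set the gauge in the card marker

### The job

Set up the small white card marker for its pen adjustment: swing the red-tipped lift lever on its head all the way up, slide the brass blade of the orange-handled gauge straight along the guide channel under the raised foot until its end meets the back stop, then swing the lever fully down again so that the foot holds the blade. Leave the gauge there, and do not disturb the earbud case or the remote.

Things in the scene. Friction and masses are not known exactly. Their poses are not given: they have to be found in the camera images.
- marker: white card marker fixed on the desk, base 165 x 150 mm, 113 mm high. Origin on the desk below the foot's centre; x points into the machine (insertion direction), y left, z up. Aluminium bed 12 mm above the desk, from x = -70 mm in. The head overhangs it from x = -22 mm inward, y = -36 to +36, z = 54 to 100 mm
- channel_mouth (a point): on the bed, middle of the front end of the guide channel (marker x = -52, y = 0, z = 12 mm). The channel, between two black guides 10 mm high, is 36 mm wide and runs along the marker's x from here to the stop; its flared lead-in begins 16 mm before this point, 46 mm wide
- foot_pad (a point): middle of the underside of the steel foot, 26 x 22 mm (x, y), over the channel's centre line 30 mm before the stop; 5.5 mm above the bed with the lever down, 20 mm with it up
- stop (a point): on the bed, the middle of the front face of the steel back stop (marker x = +30 mm, y = 0, z = 12 mm); axes as the marker's
- lever (a joint): lift lever of the head, rad: 0 = down (lever level, pointing to the marker's -x), 1.2 = fully up. It turns about the marker's y axis and stays where it is left (about 1.5 N at the knob). Lowering it lowers the foot
- lever_hinge (a point): the lever's pivot, marker x = +20, y = -50, z = 85 mm (right of the head)
- lever_knob (a point): centre of the red knob at the lever's end, 70 mm from the pivot: a cylinder 16 mm in diameter, 18 mm long along the marker's y; it can be pinched across its end faces from above
- gauge: setting gauge, 100 g, lying flat on the desk mat (3 mm above the desk): an orange upright grip 40 x 16 x 36 mm (x, y, z) and a flat brass blade 30 mm wide and 6 mm thick. Origin under the middle of the grip, at the underside; x points along the blade, which is full width from x = 30 to 118 mm and narrows to 22 mm at its end, x = 125 mm; z up. Grasp the grip across its 16 mm width
- gauge_tip (a point): middle of the blade's end, at its underside (gauge x = 125 mm)
- earbud_case: white earbud case, bystander, 47 x 58 x 25 mm, origin under its centre
- led_remote: white flat remote with coloured keys, bystander, 86 x 40 x 8 mm, origin under its centre

How it is judged:
By the outcome, as a careful person would: the job done as asked, in the order asked, and still so for the second after the job is handed in, with the robot touching nothing.
It also fails if it takes over 70 s, if anything falls off the work surface, if the arm or the gripper's body presses on something with over 40 N, if the wrist force passes 120 N, or if a joint passes its speed limit or range.

### The arm

A 6-joint arm with a two-finger parallel gripper is mounted at the origin on a cart in front of the work surface, level with it; the furniture and walls round the work are solid. World frame = base frame: x ahead of the robot, y to its left, z up, the work surface at z = 0. Lengths are in m, angles in degrees, forces in N, time in s.
With the tool pointing down it reaches from about 0.375 to 0.9 m from the base axis. Payload 3.1 kg.
Tool frame: the origin (TCP) lies at the very end of the fingers, on their centre line; the grasp point (between the pads) lies 19 mm behind it (bot.tcp_to_grasp is the distance from the TCP to the grasp point, in m); z points along the fingers, y is the line along which they close (so a half turn about z gives the same grasp; the last joint's range is limited). The gripper opens to 87 mm and grips with 3 to 60 N. Pads are 19 mm wide; open, the fingers measure 117 mm over their backs; the gripper's body (75 mm by 190 mm) begins 51 mm behind the grasp point.
Start: joints at [-81.159, 30.224, 82.088, -0, 67.689, -10.227], TCP at [0.204, -0.591, 0.223] pointing down, gripper open.
Joint ranges: [-176.69, 176.69], [-43.24, 126.21], [12.49, 139.97], [-82, 262], [0, 151.66], [-163.58, 163.58]. Speed limits (degrees/s): [159.86, 159.86, 180, 180, 180, 180].

### API

Orientations are given as a 3x3 rotation matrix whose columns are the frame's x, y, z axes.
In Python, from rig import telemetry, capture, camera_info, job, bot gives the robot as it stands. The module is installed in compiled form; this text tells all that it offers.
- The arm moves only by the tool carry_out, never from a script. Its argument "deltas" is a list that holds one entry, the list of rows, each a list of 7 numbers: the shift along the tool's x, y, z scaled (see below), then the turn, a rotation vector about the tool's x, y, z scaled (see below), then the closure, from -1 (fully open) to 1 (shut). In form: [[[dx, dy, dz, ax, ay, az, claw], ...]]. A call has exactly 10 rows; each row is the pose to reach, as a shift and turn from the pose commanded when the call began, along the tool's axes at that moment, turning the shorter way round; what a row does not reach only later rows make up. The controller multiplies each number of a shift by 15 cm and each number of a turn by 360 degrees. A row lasts 1/12 s, in which the tool goes at most 41.7 mm and 7.16 degrees, less where a joint would pass 70% of its speed; a pose out of reach is approached as far as the arm can. A call with a number of a shift or a turn outside -1 to 1 is refused whole. A call with a gripper value outside its range is refused whole. The fingers move at their own pace and stop on an object; the grip force is fixed at half the most. Time passes only in rows, so rows that repeat a pose let the fingers close, or fill a call up. It gives the time, the measured TCP pose, the force, the opening and the grip force at its end, in the units of the state.
- telemetry.read_state(): the state, without advancing time (a new reading comes with each control period).
- capture(name): name is "scene" or "side" or "wrist"; returns the picture (400x640x3 uint8, red, green, blue); there is no depth.
- camera_info(name): a dict with "mtx" (3x3 intrinsics, pixels), "cam_to_world" (4x4, takes a point from camera to world coordinates); the wrist camera has in their place "T_tool_cam" (4x4, takes a point from camera to tool coordinates, whose origin is the TCP and whose axes are the flange's). Camera axes: x right, y down, z forward; pixel columns grow to the right and rows downward; lengths in m; the calibration is good to about 2 mm. A picture is of the moment at which its call begins: read the wrist's pose just before it. camera_info takes no time and is no camera call.
- job.hand_in(): hands the job in; it is judged then, once.
The state is a dict: "time_s": time; "joint_positions": joint angles; "qvel": joint speeds; "tau": joint torques, N m; "position": TCP position; "tcp_rot": TCP orientation; "force": force on the tool from outside, world axes, zero at the start; "moment": the same for the moment, N m; "opening": opening from 0.0 (shut) to 1.0 (fully open); "grasp_force": force on a finger pad.
Only numpy, scipy, OpenCV 4.12 (cv2) and the standard library are available. Lean on these libraries where they do the work, as an engineer would, in place of code of your own. Each camera call takes 0.05 s, during which the arm holds its last target. There are 200 camera calls.

## Working session

There is one attempt and no reset: what is moved stays moved. The work goes in short steps, Python scripts to look and compute and a tool call to move; the robot and the scene stay as the last step left them, time stands still between calls to the robot, and variables do not carry over. Pictures are saved under pics/ and viewed, at most 10 in all, crops included, and the job is handed in when it is done.

Besides the shell and the picture viewer there is one more tool, called as name(argument=value, ...), one argument or row to a line, values as JSON. carry_out: Moves the arm, as the interface text tells. Its arguments: {"type":"object","properties":{"deltas":{"type":"array","items":{"type":"array","items":{"type":"array","items":{"type":"number"}}}}},"required":["deltas"]}

```bash
mkdir -p pics; cat > h.py <<'E'
import numpy as np, cv2
from rig import telemetry, capture, camera_info, job, bot
def cam(n,st=None):
    c=camera_info(n)
    if n=="wrist":
        st=st or telemetry.read_state()
        T=np.eye(4);T[:3,:3]=st["tcp_rot"];T[:3,3]=st["position"]
        return np.array(c["mtx"]),T@np.array(c["T_tool_cam"])
    return np.array(c["mtx"]),np.array(c["cam_to_world"])
def ray(C,p):
    K,T=C; d=T[:3,:3]@np.linalg.inv(K)@np.array([p[0],p[1],1.]); return T[:3,3],d/np.linalg.norm(d)
def onz(C,p,z):
    o,d=ray(C,p); return o+d*(z-o[2])/d[2]
def tri(Cs,ps):
    A=np.zeros((3,3));b=np.zeros(3);R=[ray(c,p) for c,p in zip(Cs,ps)]
    for o,d in R:
        P=np.eye(3)-np.outer(d,d);A+=P;b+=P@o
    x=np.linalg.solve(A,b)
    return x,[np.linalg.norm((np.eye(3)-np.outer(d,d))@(x-o))*1e3 for o,d in R]
def proj(C,x):
    K,T=C; q=K@(T[:3,:3].T@(np.array(x)-T[:3,3])); return q[:2]/q[2]
def save(n,im): cv2.imwrite("pics/"+n+".png",cv2.cvtColor(im,cv2.COLOR_RGB2BGR))
E
python3 - <<'E'
from h import *
np.set_printoptions(precision=4,suppress=True)
for n in("scene","side","wrist"):
    C=cam(n);im=capture(n);np.save("pics/%s0.npy"%n,im);save(n+"0",im);print(n,C[1],C[0][0])
s=telemetry.read_state();print(s, bot.tcp_to_grasp)
a=np.load("pics/scene0.npy");b=np.load("pics/side0.npy")
save("both0",np.vstack([a,b])[:, :] if False else cv2.resize(np.vstack([a,b]),(480,600),interpolation=cv2.INTER_AREA))
E
```

```text
scene [[-0.7949 -0.3202  0.5154 -0.0459]
 [-0.6067  0.4344 -0.6658  0.7722]
 [-0.0106 -0.8419 -0.5395  0.699 ]
 [ 0.      0.      0.      1.    ]] [415.9365   0.     318.1332]
side [[ 0.9596 -0.1675  0.2261  0.3375]
 [-0.2805 -0.5051  0.8162 -0.7679]
 [-0.0225 -0.8466 -0.5317  0.5736]
 [ 0.      0.      0.      1.    ]] [362.0616   0.     317.1383]
wrist [[ 0.3277 -0.9073 -0.2633  0.2772]
 [-0.9448 -0.3152 -0.0897 -0.5659]
 [-0.0016  0.2782 -0.9605  0.3837]
 [ 0.      0.      0.      1.    ]] [359.0218   0.     323.8987]
{'time_s': 0.15, 'joint_positions': array([-81.1616,  30.2668,  82.1382,   0.0011,  67.6867, -10.2264]), 'qvel': array([ 0.0125, -0.1267, -0.2186,  0.1186, -0.0229, -0.0693]), 'tau': array([  0.0011, -44.0431, -17.6843,   0.0634,   0.0553,  -0.0001]), 'position': array([ 0.2041, -0.5902,  0.2218]), 'tcp_rot': array([[ 0.9452,  0.3266, -0.0002],
       [ 0.3266, -0.9452,  0.0016],
       [ 0.0003, -0.0016, -1.    ]]), 'force': array([ 0.8607,  0.0997, -0.2299]), 'moment': array([-0.0013, -0.0085, -0.0129]), 'grasp_force': 0.0, 'opening': 0.9979334523085173} 0.0187
```

View pics/scene0.png

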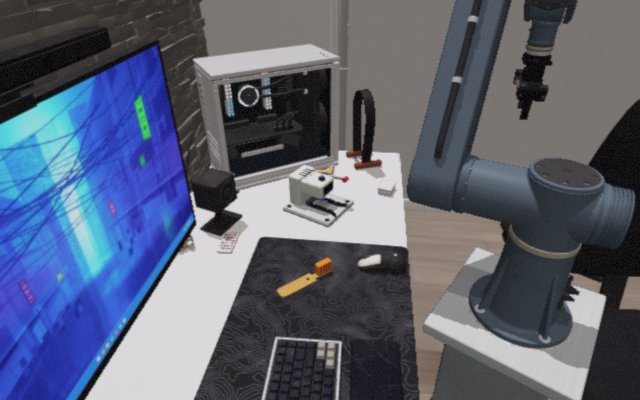

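View pics/side0.png

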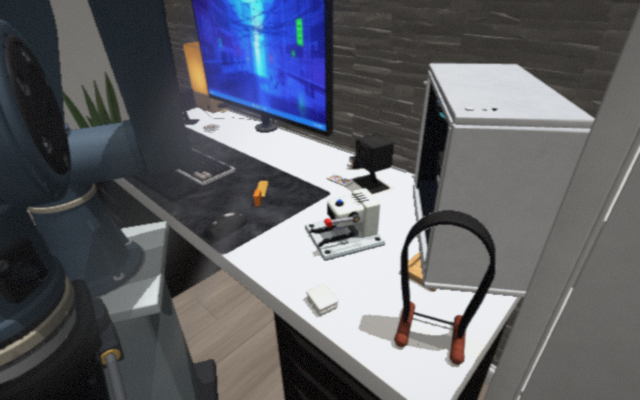

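The scene view shows the gauge grip at about (323,267) with its blade end near (280,292), the marker at (320,195) and the red knob at (345,179). In the side view the grip is at (260,193) and the knob at (327,223). Next I triangulate these with colour masks.

```bash
cat >> h.py <<'E'
def blob(im,lo,hi,roi=None,show=True):
    h=cv2.cvtColor(im,cv2.COLOR_RGB2HSV);m=cv2.inRange(h,np.array(lo),np.array(hi))
    if roi: 
        k=np.zeros_like(m);k[roi[1]:roi[3],roi[0]:roi[2]]=255;m&=k
    n,l,s,c=cv2.connectedComponentsWithStats(m)
    o=sorted([(int(s[i,4]),c[i].round(1).tolist(),s[i,:4].tolist(),i) for i in range(1,n)],reverse=True)[:4]
    return o,l
E
python3 - <<'E'
from h import *
np.set_printoptions(precision=4,suppress=True)
a=np.load("pics/scene0.npy");b=np.load("pics/side0.npy")
A=cam("scene");B=cam("side")
for nm,lo,hi,ra,rb in (("knob",(0,150,90),(6,255,255),(335,165,360,190),(315,210,340,240)),("knobhi",(170,150,90),(180,255,255),(335,165,360,190),(315,210,340,240)),("grip",(8,150,100),(17,255,255),(260,240,350,310),(235,170,280,215)),("blade",(18,80,80),(30,255,255),(260,240,350,310),(235,170,280,215))):
    oa=blob(a,lo,hi,ra)[0];ob=blob(b,lo,hi,rb)[0];print(nm,oa[:2],ob[:2])
    if oa and ob:print(tri([A,B],[oa[0][1],ob[0][1]]))
for p in((280,294),(276,289),(323,275)): print("gauge",onz(A,p,.009))
for nm,p in(("base corners",(318,222)),("",(285,208)),("",(353,206)),("ear",(387,187)),("rem",(228,242))): print(nm,onz(A,p,0.006))
for p in((322,258),(306,232),(384,241),(322,300)): print("side",onz(B,p,0.006))
s=np.hstack([cv2.resize(a[155:230,275:365],None,fx=4.4,fy=4.4,interpolation=cv2.INTER_CUBIC),cv2.resize(b[185:260,295:385],None,fx=4.4,fy=4.4,interpolation=cv2.INTER_CUBIC)])
save("mk",s);print(s.shape)
E
```

```text
knob [(13, [344.7, 178.5], [343, 177, 5, 4], 3), (3, [356.7, 165.3], [356, 165, 2, 2], 1)] [(39, [328.1, 222.6], [325, 219, 7, 8], 1)]
(array([ 0.5428, -0.1183,  0.0915]), [np.float64(0.6593451314825938), np.float64(0.6593451314826156)])
knobhi [(1, [345.0, 180.0], [345, 180, 1, 1], 1)] [(1, [325.0, 222.0], [325, 222, 1, 1], 1)]
(array([ 0.5374, -0.1124,  0.0907]), [np.float64(0.9938305940934142), np.float64(0.9938305940935186)])
grip [(212, [322.3, 266.8], [315, 258, 16, 19], 1), (1, [296.0, 291.0], [296, 291, 1, 1], 2)] [(103, [256.9, 196.4], [253, 188, 8, 18], 1)]
(array([0.4119, 0.1675, 0.0224]), [np.float64(0.050186172192738444), np.float64(0.050186172192720604)])
blade [(429, [296.8, 284.7], [277, 273, 41, 25], 1)] [(122, [262.6, 187.1], [257, 180, 12, 17], 1)]
(array([0.4361, 0.2396, 0.0082]), [np.float64(3.391362759091646), np.float64(3.391362759091604)])
gauge [0.4431 0.2866 0.009 ]
gauge [0.4612 0.2803 0.009 ]
gauge [0.4021 0.1779 0.009 ]
base corners [0.5468 0.0084 0.006 ]
 [0.6703 0.0101 0.006 ]
 [ 0.5121 -0.1203  0.006 ]
ear [ 0.485  -0.2791  0.006 ]
rem [0.6849 0.2249 0.006 ]
side [ 0.5205 -0.1373  0.006 ]
side [ 0.5106 -0.0263  0.006 ]
side [ 0.6871 -0.1232  0.006 ]
side [ 0.4823 -0.2626  0.006 ]
(330, 792, 3)
```

View pics/mk.png

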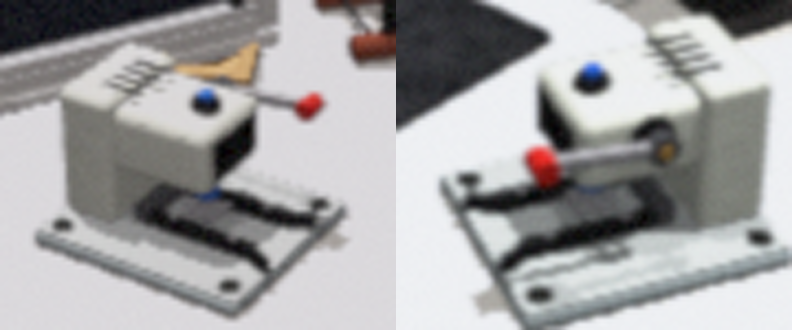

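The crops show the marker open toward the robot (world −x), with the lever on its right pointing −x and the knob at about (0.54,−0.12,0.09). That is close to the stated 85 mm. I'll move the wrist camera above the work.

carry_out(
  deltas=[
    [[0.07, -0.09, -0.005, 0, 0, 0, -1], [0.15, -0.17, -0.01, 0, 0, 0, -1], [0.22, -0.26, -0.015, 0, 0, 0, -1], [0.29, -0.35, -0.02, 0, 0, 0, -1], [0.37, -0.44, -0.025, 0, 0, 0, -1], [0.44, -0.52, -0.03, 0, 0, 0, -1], [0.52, -0.61, -0.035, 0, 0, 0, -1], [0.59, -0.7, -0.04, 0, 0, 0, -1], [0.66, -0.79, -0.045, 0, 0, 0, -1], [0.74, -0.87, -0.05, 0, 0, 0, -1]],
  ],
)

```text
time_s: 0.98
position: [0.2665, -0.4298, 0.2299]
tcp_rot: [[0.945, 0.326, -0.0], [0.326, -0.945, 0.001], [-0.0, -0.001, -1.0]]
force: [0.4, -0.3, -0.2]
opening: 1.001
grasp_force: 0.0
```

carry_out(
  deltas=[
    [[0.07, -0.09, -0.005, 0, 0, 0, -1], [0.15, -0.17, -0.01, 0, 0, 0, -1], [0.22, -0.26, -0.015, 0, 0, 0, -1], [0.29, -0.35, -0.02, 0, 0, 0, -1], [0.37, -0.44, -0.025, 0, 0, 0, -1], [0.44, -0.52, -0.03, 0, 0, 0, -1], [0.52, -0.61, -0.035, 0, 0, 0, -1], [0.59, -0.7, -0.04, 0, 0, 0, -1], [0.66, -0.79, -0.045, 0, 0, 0, -1], [0.74, -0.87, -0.05, 0, 0, 0, -1]],
  ],
)

```text
time_s: 1.82
position: [0.3287, -0.2697, 0.2376]
tcp_rot: [[0.945, 0.327, -0.0], [0.327, -0.945, 0.0], [-0.0, -0.0, -1.0]]
force: [0.3, 0.6, -0.4]
opening: 0.997
grasp_force: 0.0
```

carry_out(
  deltas=[
    [[0.07, -0.09, -0.005, 0, 0, 0, -1], [0.15, -0.17, -0.01, 0, 0, 0, -1], [0.22, -0.26, -0.015, 0, 0, 0, -1], [0.29, -0.35, -0.02, 0, 0, 0, -1], [0.37, -0.44, -0.025, 0, 0, 0, -1], [0.44, -0.52, -0.03, 0, 0, 0, -1], [0.52, -0.61, -0.035, 0, 0, 0, -1], [0.59, -0.7, -0.04, 0, 0, 0, -1], [0.66, -0.79, -0.045, 0, 0, 0, -1], [0.74, -0.87, -0.05, 0, 0, 0, -1]],
  ],
)

```text
time_s: 2.65
position: [0.3907, -0.1102, 0.2451]
tcp_rot: [[0.945, 0.327, -0.0], [0.327, -0.945, 0.0], [-0.0, -0.0, -1.0]]
force: [0.6, 0.6, -0.1]
opening: 0.996
grasp_force: 0.0
```

```bash
python3 - <<'E'
from h import *
s=telemetry.read_state();im=capture("wrist");np.save("pics/w1.npy",im);save("w1",im)
import pickle;pickle.dump(s,open("pics/w1.pkl","wb"));print(s["position"],s["tcp_rot"],s["time_s"],s["qvel"])
E
```

```text
[ 0.39065012 -0.11020532  0.24507016] [[ 9.45053877e-01  3.26914311e-01 -4.51173763e-04]
 [ 3.26914438e-01 -9.45053909e-01  2.43538332e-04]
 [-3.46767363e-04 -3.77652062e-04 -9.99999869e-01]] 2.65 [29.67910354  2.09561261 -5.06609058  0.11870983  2.27086012 29.51614873]
```

View pics/w1.png

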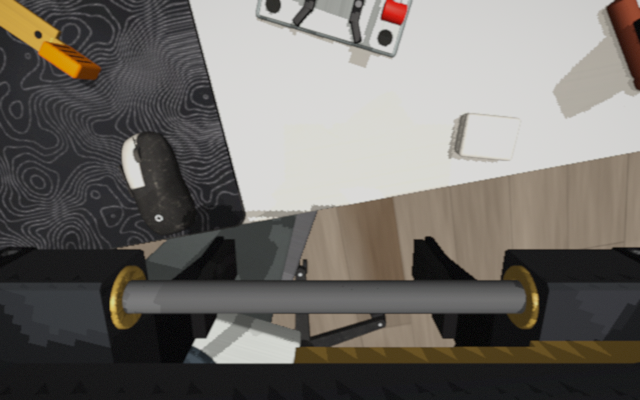

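The wrist view (image up = tool +x) shows the marker's front edge and knob at (394,12) and the gauge at upper left, with the earbud case at (488,136). I'll move further forward and then measure.

carry_out(
  deltas=[
    [[0.12, -0.06, 0, 0, 0, 0.005, -1], [0.24, -0.12, 0, 0, 0, 0.01, -1], [0.36, -0.18, 0, 0, 0, 0.015, -1], [0.48, -0.24, 0, 0, 0, 0.02, -1], [0.6, -0.3, 0, 0, 0, 0.025, -1], [0.72, -0.36, 0, 0, 0, 0.03, -1], [0.85, -0.41, 0, 0, 0, 0.033, -1], [0.85, -0.41, 0, 0, 0, 0.033, -1], [0.85, -0.41, 0, 0, 0, 0.033, -1], [0.85, -0.41, 0, 0, 0, 0.033, -1]],
  ],
)

```text
time_s: 3.53
position: [0.4905, -0.0121, 0.2448]
tcp_rot: [[0.992, 0.126, -0.001], [0.126, -0.992, -0.0], [-0.001, -0.0, -1.0]]
force: [-0.7, 0.0, -0.0]
opening: 1.002
grasp_force: 0.0
```

```bash
python3 - <<'E'
from h import *
s=telemetry.read_state();im=capture("wrist");np.save("pics/w2.npy",im);save("w2",im[:, :])
import pickle;pickle.dump(s,open("pics/w2.pkl","wb"));print(s["position"],s["time_s"],s["qvel"])
save("w2b",cv2.resize(im[0:300],(800,375),interpolation=cv2.INTER_CUBIC))
E
```

```text
[ 0.49047288 -0.01213745  0.24479364] 3.5333 [-0.92049526 -0.45613948  0.52687061  0.17002622 -0.09931001  0.0995185 ]
```

View pics/w2b.png

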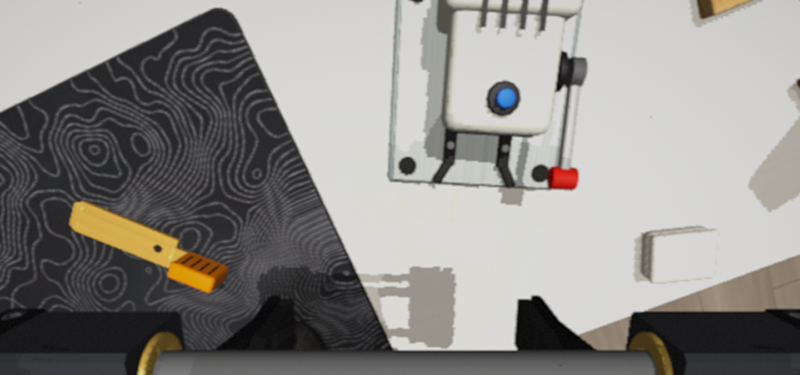

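The wrist view shows the gauge at left: blade end near crop (75,215), grip (198,270). The marker is at top centre with the knob at (563,178), bolts at (407,165) and (540,172), and guide tips at (437,182) and (510,186). Next I extract these points and solve their positions.

```bash
python3 - <<'E'
from h import *
import pickle
np.set_printoptions(precision=4,suppress=True)
im=np.load("pics/w2.npy");s=pickle.load(open("pics/w2.pkl","rb"));W=cam("wrist",s)
A=cam("scene");B=cam("side");a=np.load("pics/scene0.npy");b=np.load("pics/side0.npy")
k=lambda i,r:blob(i,(0,150,80),(6,255,255),r)[0][0]
kw=k(im,(420,120,480,165));print(kw);ka=k(a,(335,165,360,190));kb=k(b,(315,210,340,240))
print("knob all",tri([W,A,B],[kw[1],ka[1],kb[1]]),"W+side",tri([W,B],[kw[1],kb[1]]))
# knob outline: minAreaRect
o,l=blob(im,(0,120,60),(8,255,255),(420,120,480,165));c=cv2.findContours((l==o[0][3]).astype('uint8'),0,1)[0][0];print(cv2.minAreaRect(c))
# dark blobs
o,l=blob(im,(0,0,0),(180,255,70),(305,90,470,152));print("dark",o)
for i in o:
    c=max(cv2.findContours((l==i[3]).astype('uint8'),0,2)[0],key=len)
    pts=c[:,0,:]; lo=pts[pts[:,1]>=pts[:,1].max()-1].mean(0); print("c",onz(W,i[1],.012),"lowest",lo,onz(W,lo,.022),onz(W,lo,.012))
# corners of base front edge
for p in((390,180),(548,188)): print("front",onz(W,np.array(p)/1.25,.012))
for p in((397,0),(391,180)): print("left",onz(W,np.array(p)/1.25,.012))
# gauge
for nm,lo,hi in(("all",(8,100,80),(32,255,255)),("grip",(8,170,80),(18,255,255)),("blade",(19,80,80),(32,255,255))):
    o,l=blob(im,lo,hi,(40,150,200,240));m=(l==o[0][3]).astype('uint8')
    c=max(cv2.findContours(m,0,1)[0],key=len);r=cv2.minAreaRect(c);z=.009
    P=np.array([onz(W,p,z)[:2] for p in cv2.boxPoints(r)]);print(nm,o[0][:2],P.tolist(),np.linalg.norm(P[0]-P[1]),np.linalg.norm(P[1]-P[2]))
    if nm=="blade":
        ys,xs=np.nonzero(m);Q=np.array([onz(W,p,z)[:2] for p in zip(xs,ys)]);np.save("pics/Q.npy",Q)
        C=np.array([onz(W,p,z)[:2] for p in c[:,0,:]])
        d=np.array([np.cos(1.2),np.sin(1.2)]);
        for _ in range(5):
            t=Q@d;n=np.array([-d[1],d[0]])
            lo_,hi_=np.percentile(t,[0,100]);bins=np.arange(hi_-.075,hi_-.012,.003)
            mid=[];wd=[]
            for q in bins:
                v=(Q@n)[(t>q)&(t<q+.003)];mid.append((v.max()+v.min())/2);wd.append(v.max()-v.min())
            f=np.polyfit(bins+.0015,mid,1);d=d+n*f[0];d/=np.linalg.norm(d)
        t=Q@d;n=np.array([-d[1],d[0]]);off=np.median(mid)
        print("blade dir",np.degrees(np.arctan2(d[1],d[0])),"tip",d*t.max()+n*off,"start",d*t.min()+n*off,"len",t.max()-t.min(),"w",np.median(wd),"origin",d*(t.max()-.125)+n*off)
gw=blob(im,(8,170,80),(18,255,255),(40,150,200,240))[0][0][1];ga=blob(a,(8,150,100),(17,255,255),(260,240,350,310))[0][0][1];gb=blob(b,(8,150,100),(17,255,255),(235,170,280,215))[0][0][1]
print("grip tri",tri([W,A,B],[gw,ga,gb]))
E
```

```text
(345, [450.1, 142.3], [439, 133, 23, 18], 1)
knob all (array([ 0.5424, -0.1179,  0.0915]), [np.float64(0.6401017726905306), np.float64(0.8925877211338201), np.float64(0.6314399634493008)]) W+side (array([ 0.5421, -0.1179,  0.0908]), [np.float64(0.3029614142345003), np.float64(0.3029614142343872)])
((449.5, 141.5), (17.0, 25.0), 90.0)
dark [(697, [380.5, 124.7], [346, 102, 66, 48], 2), (127, [431.9, 138.3], [426, 132, 13, 13], 4), (122, [325.5, 132.2], [320, 126, 12, 13], 3), (19, [401.3, 90.4], [396, 90, 12, 2], 1)]
c [ 0.5444 -0.0677  0.012 ] lowest [407.5 148.5] [ 0.524 -0.099  0.022] [ 0.5228 -0.1015  0.012 ]
c [ 0.5372 -0.1258  0.012 ] lowest [432.75 143.5 ] [ 0.5326 -0.1247  0.022 ] [ 0.5317 -0.1279  0.012 ]
c [ 0.5289 -0.0098  0.012 ] lowest [324.25 137.5 ] [ 0.5242 -0.009   0.022 ] [ 0.5231 -0.0092  0.012 ]
c [ 0.5821 -0.0833  0.012 ] lowest [401.1667  90.3333] [ 0.5818 -0.0811  0.022 ] [ 0.5822 -0.0832  0.012 ]
front [0.5144 0.0033 0.012 ]
front [ 0.5251 -0.1357  0.012 ]
left [0.6556 0.0144 0.012 ]
left [0.5145 0.0024 0.012 ]
all (3388, [116.7, 195.9]) [[0.4358218093675817, 0
[... 243 characters left out ...]
833567645044], [0.438759771191621, 0.1768861850357255], [0.41201508586810265, 0.14161775107139135], [0.38353750032716893, 0.16143995959669613]] 0.03394525342142421 0.04426218055349982
blade (2660, [107.1, 191.9]) [[0.4351687816558329, 0.292979015930676], [0.4682064974573956, 0.2763539895695732], [0.4205068353178385, 0.14866252187035894], [0.38489241228377846, 0.1631782086642183]] 0.036984891062326934 0.13630982609998213
blade dir 73.01709227598755 tip [0.4488 0.2853] start [0.4091 0.1554] len 0.1358983066493606 w 0.031090344481707888 origin [0.4123 0.1658]
grip tri (array([0.4134, 0.1648, 0.0208]), [np.float64(3.23203400156204), np.float64(1.025141604141677), np.float64(3.2049996609587637)])
```

Marker yaw comes out at about 4.5° with its origin near (0.590,−0.066). The knob measures (0.542,−0.118,0.09) against a model value of (0.544,−0.120,0.085), which agrees. I'll hover above the knob and refine.

carry_out(
  deltas=[
    [[0.03, 0.1, 0.07, 0, 0, 0.001, -1], [0.06, 0.19, 0.14, 0, 0, 0.002, -1], [0.095, 0.28, 0.21, 0, 0, 0.003, -1], [0.13, 0.375, 0.28, 0, 0, 0.004, -1], [0.16, 0.47, 0.35, 0, 0, 0.005, -1], [0.19, 0.56, 0.42, 0, 0, 0.006, -1], [0.225, 0.66, 0.49, 0, 0, 0.007, -1], [0.255, 0.747, 0.565, 0, 0, 0.0075, -1], [0.255, 0.747, 0.565, 0, 0, 0.0075, -1], [0.255, 0.747, 0.565, 0, 0, 0.0075, -1]],
  ],
)

```text
time_s: 4.42
position: [0.5429, -0.1193, 0.159]
tcp_rot: [[0.997, 0.076, -0.002], [0.076, -0.997, 0.001], [-0.002, -0.001, -1.0]]
force: [-0.6, 0.3, -0.9]
opening: 1.002
grasp_force: 0.0
```

```bash
python3 - <<'E'
from h import *
import pickle
np.set_printoptions(precision=4,suppress=True)
s=telemetry.read_state();im=capture("wrist");np.save("pics/w3.npy",im);pickle.dump(s,open("pics/w3.pkl","wb"))
print(s["position"],s["tcp_rot"][:,0])
W=cam("wrist",s);s2=pickle.load(open("pics/w2.pkl","rb"));W2=cam("wrist",s2)
B=cam("side");b=np.load("pics/side0.npy")
o,l=blob(im,(0,120,60),(8,255,255),(200,50,450,330));print(o[:2])
c=max(cv2.findContours((l==o[0][3]).astype('uint8'),0,1)[0],key=len);r=cv2.minAreaRect(c);print(r)
kb=blob(b,(0,150,80),(6,255,255),(315,210,340,240))[0][0][1]
print(tri([W,W2],[r[0],(449.8,141.5)]),tri([W,W2,B],[o[0][1],(450.1,142.3),kb]))
R=np.array(s["tcp_rot"]);k=tri([W,W2,B],[r[0],(449.8,141.5),kb])[0];print("tool frame",R.T@(k-s["position"]))
save("w3",im)
E
```

```text
[ 0.5429 -0.1193  0.159 ] [ 0.9971  0.0763 -0.0023]
[(545, [319.4, 216.9], [307, 205, 26, 23], 1)]
((319.5, 216.0), (22.0, 25.0), 90.0)
(array([ 0.5424, -0.1168,  0.093 ]), [np.float64(0.34096916874973243), np.float64(0.3409691687495336)]) (array([ 0.5417, -0.1175,  0.0911]), [np.float64(1.0253669714683558), np.float64(0.1845302294075496), np.float64(0.8611241167824633)])
tool frame [-0.0004 -0.0019  0.0683]
```

View pics/w3.png

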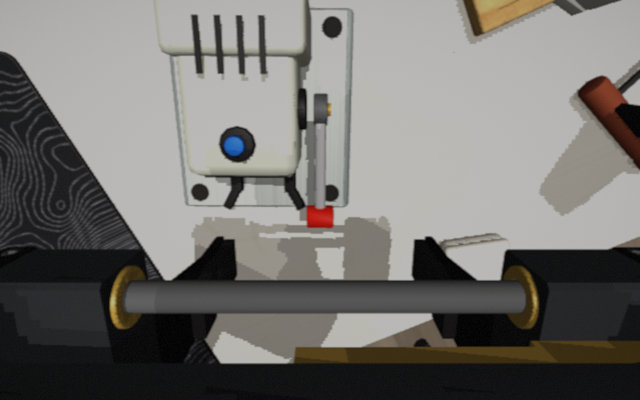

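The view shows the knob at (319,216) midway between the fingers (235 and 413, middle 324), so the tool must shift about −2.8 mm along its y. I'll descend and pinch.

carry_out(
  deltas=[
    [[0, -0.018, 0.07, 0, 0, 0, -1], [0, -0.018, 0.145, 0, 0, 0, -1], [0, -0.018, 0.22, 0, 0, 0, -1], [0, -0.018, 0.29, 0, 0, 0, -1], [0, -0.018, 0.365, 0, 0, 0, -1], [0, -0.018, 0.44, 0, 0, 0, -1], [0, -0.018, 0.515, 0, 0, 0, -1], [0, -0.018, 0.59, 0, 0, 0, -1], [0, -0.018, 0.59, 0, 0, 0, -1], [0, -0.018, 0.59, 0, 0, 0, 0]],
  ],
)

```text
time_s: 5.3
position: [0.5427, -0.1155, 0.071]
tcp_rot: [[0.997, 0.078, -0.002], [0.078, -0.997, 0.001], [-0.002, -0.001, -1.0]]
force: [0.5, 0.0, 0.4]
opening: 0.975
grasp_force: 0.0
```

carry_out(
  deltas=[
    [[0, 0, 0, 0, 0, 0, 0], [0, 0, 0, 0, 0, 0, 0.2], [0, 0, 0, 0, 0, 0, 0.4], [0, 0, 0, 0, 0, 0, 0.6], [0, 0, 0, 0, 0, 0, 0.8], [0, 0, 0, 0, 0, 0, 1], [0, 0, 0, 0, 0, 0, 1], [0, 0, 0, 0, 0, 0, 1], [0, 0, 0, 0, 0, 0, 1], [0, 0, 0, 0, 0, 0, 1]],
  ],
)

```text
time_s: 6.13
position: [0.5432, -0.1158, 0.0718]
tcp_rot: [[0.997, 0.078, -0.0], [0.078, -0.997, -0.0], [-0.0, 0.0, -1.0]]
force: [-0.8, 0.4, 0.1]
opening: 0.25
grasp_force: 0.0
```

```bash
python3 - <<'E'
from h import *
np.set_printoptions(precision=4,suppress=True)
s=telemetry.read_state();print(s["position"],s["opening"]*87,s["grasp_force"],s["force"])
im=capture("side");c=cv2.resize(im[150:270,270:410],None,fx=3.5,fy=3.5,interpolation=cv2.INTER_CUBIC);save("s4",c)
E
```

```text
[ 0.5432 -0.1158  0.0718] 21.758754879393894 0.0 [-0.8221  0.4323  0.0681]
```

View pics/s4.png

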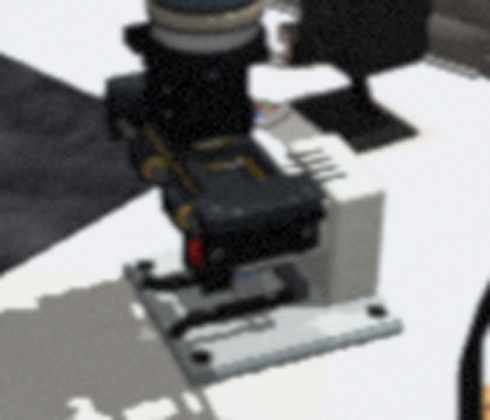

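The side view shows the knob between the fingers, with closing not yet complete. I'll finish the pinch and then start the arc.

carry_out(
  deltas=[
    [[0, 0, 0, 0, 0, 0, 1], [0, 0, 0, 0, 0, 0, 1], [0, 0, 0, 0, 0, 0, 1], [0, 0, 0, 0, 0, 0, 1], [0, 0, 0, 0, 0, 0, 1], [0, 0, 0, 0, 0, 0, 1], [0, 0, 0, 0, 0, 0, 1], [0, 0, 0, 0, 0, 0, 1], [0, 0, 0, 0, 0, 0, 1], [0, 0, 0, 0, 0, 0, 1]],
  ],
)

```text
time_s: 7.02
position: [0.5432, -0.1161, 0.0718]
tcp_rot: [[0.997, 0.078, 0.0], [0.078, -0.997, -0.0], [0.0, 0.0, -1.0]]
force: [-1.0, -4.2, -1.3]
opening: 0.203
grasp_force: 30.0
```

carry_out(
  deltas=[
    [[0.001, 0, -0.023, 0, 0, 0, 1], [0.002, 0, -0.047, 0, 0, 0, 1], [0.005, 0, -0.07, 0, 0, 0, 1], [0.009, 0, -0.093, 0, 0, 0, 1], [0.015, 0, -0.116, 0, 0, 0, 1], [0.021, 0, -0.138, 0, 0, 0, 1], [0.029, 0, -0.16, 0, 0, 0, 1], [0.037, 0, -0.182, 0, 0, 0, 1], [0.047, 0, -0.203, 0, 0, 0, 1], [0.057, 0, -0.224, 0, 0, 0, 1]],
  ],
)

```text
time_s: 7.85
position: [0.5535, -0.1154, 0.1056]
tcp_rot: [[0.997, 0.078, 0.004], [0.078, -0.997, -0.001], [0.004, 0.001, -1.0]]
force: [5.1, -4.2, -9.2]
opening: 0.207
grasp_force: 30.0
```

The pinch holds at 17.7 mm. I'll continue the arc to the upper stop.

carry_out(
  deltas=[
    [[0.024, 0, -0.04, 0, 0, 0, 1], [0.053, 0, -0.077, 0, 0, 0, 1], [0.084, 0, -0.111, 0, 0, 0, 1], [0.102, 0, -0.127, 0, 0, 0, 1], [0.12, 0, -0.142, 0, 0, 0, 1], [0.139, 0, -0.156, 0, 0, 0, 1], [0.157, 0, -0.169, 0, 0, 0, 1], [0.178, 0, -0.181, 0, 0, 0, 1], [0.198, 0, -0.192, 0, 0, 0, 1], [0.22, 0, -0.202, 0, 0, 0, 1]],
  ],
)

```text
time_s: 8.68
position: [0.5829, -0.1132, 0.1344]
tcp_rot: [[0.997, 0.079, -0.005], [0.079, -0.997, -0.001], [-0.005, 0.001, -1.0]]
force: [-0.4, -8.0, -9.2]
opening: 0.202
grasp_force: 30.0
```

carry_out(
  deltas=[
    [[0.01, 0, -0.005, 0, 0, 0, 1], [0.02, 0, -0.009, 0, 0, 0, 1], [0.031, 0, -0.013, 0, 0, 0, 1], [0.042, 0, -0.017, 0, 0, 0, 1], [0.048, 0, -0.019, 0, 0, 0, 1], [0.048, 0, -0.019, 0, 0, 0, 1], [0.048, 0, -0.019, 0, 0, 0, 1], [0.048, 0, -0.019, 0, 0, 0, 1], [0.048, 0, -0.019, 0, 0, 0, 1], [0.048, 0, -0.019, 0, 0, 0, 1]],
  ],
)

```text
time_s: 9.52
position: [0.5872, -0.1128, 0.1364]
tcp_rot: [[0.997, 0.08, -0.011], [0.08, -0.997, -0.001], [-0.011, -0.0, -1.0]]
force: [-4.6, -8.3, -9.4]
opening: 0.204
grasp_force: 30.0
```

```bash
python3 - <<'E'
from h import *
np.set_printoptions(precision=4,suppress=True)
im=capture("side");save("s5",cv2.resize(im[120:270,270:430],None,fx=3,fy=3,interpolation=cv2.INTER_CUBIC))
E
```

```text
(no output)
```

Measured travel is 44 mm in and 65 mm up, which matches the full 1.2 rad arc, so the lever is against its upper stop. I'll release and go up.

carry_out(
  deltas=[
    [[0.043, 0, -0.019, 0, 0, 0, -0.5], [0.03, 0, -0.019, 0, 0, 0, -0.5], [0.03, 0, -0.019, 0, 0, 0, -0.5], [0.03, 0, -0.019, 0, 0, 0, -0.5], [0.02, 0, -0.02, 0, 0, 0, -0.5], [0.02, 0, -0.1, 0, 0, 0, -0.5], [0.02, 0, -0.25, 0, 0, 0, -0.5], [0.02, 0, -0.4, 0, 0, 0, -0.5], [0, 0, -0.55, 0, 0, 0, -0.5], [-0.1, 0, -0.6, 0, 0, 0, -0.5]],
  ],
)

```text
time_s: 10.4
position: [0.5805, -0.1135, 0.2325]
tcp_rot: [[0.997, 0.079, 0.009], [0.079, -0.997, -0.002], [0.009, 0.003, -1.0]]
force: [0.9, -0.9, 1.0]
opening: 0.741
grasp_force: 0.0
```

carry_out(
  deltas=[
    [[-0.08, -0.1, 0, 0, 0, 0, -1], [-0.17, -0.2, 0, 0, 0, 0, -1], [-0.26, -0.3, 0, 0, 0, 0, -1], [-0.35, -0.4, 0, 0, 0, 0, -1], [-0.43, -0.5, 0, 0, 0, 0, -1], [-0.52, -0.6, 0, 0, 0, 0, -1], [-0.6, -0.7, 0, 0, 0, 0, -1], [-0.69, -0.8, 0, 0, 0, 0, -1], [-0.78, -0.9, 0, 0, 0, 0, -1], [-0.87, -1, 0, 0, 0, 0, -1]],
  ],
)

```text
time_s: 11.23
position: [0.4339, 0.0273, 0.2289]
tcp_rot: [[0.997, 0.078, 0.0], [0.078, -0.997, 0.001], [0.0, -0.001, -1.0]]
force: [-0.3, -0.8, -0.0]
opening: 0.998
grasp_force: 0.0
```

carry_out(
  deltas=[
    [[0, -0.11, 0, 0, 0, -0.018, -1], [0, -0.22, 0, 0, 0, -0.036, -1], [0, -0.33, 0, 0, 0, -0.055, -1], [0, -0.44, 0, 0, 0, -0.074, -1], [0, -0.55, 0, 0, 0, -0.093, -1], [0, -0.66, 0, 0, 0, -0.111, -1], [0, -0.77, 0, 0, 0, -0.13, -1], [0, -0.88, 0, 0, 0, -0.148, -1], [0, -0.88, 0, 0, 0, -0.167, -1], [0, -0.88, 0, 0, 0, -0.185, -1]],
  ],
)

```text
time_s: 12.07
position: [0.424, 0.1591, 0.2289]
tcp_rot: [[0.316, 0.949, 0.0], [0.949, -0.316, 0.001], [0.001, -0.0, -1.0]]
force: [-0.5, -0.5, -0.0]
opening: 0.998
grasp_force: 0.0
```

```bash
python3 - <<'E'
from h import *
import pickle
np.set_printoptions(precision=4,suppress=True)
s=telemetry.read_state();im=capture("wrist");np.save("pics/w6.npy",im);pickle.dump(s,open("pics/w6.pkl","wb"))
print(s["position"],s["tcp_rot"][:,0],s["qvel"],s["time_s"])
sd=capture("side");np.save("pics/sd6.npy",sd)
A=cv2.resize(im[:300],(480,225));B=cv2.resize(sd[160:270,280:400],(245,225),interpolation=cv2.INTER_CUBIC)
save("m6",np.hstack([A,B]))
E
```

```text
[0.424  0.1591 0.2289] [0.3164 0.9486 0.0007] [ -1.0203  -0.0504   0.1637  -0.3153  -0.0018 -76.7788] 12.0667
```

View pics/m6.png

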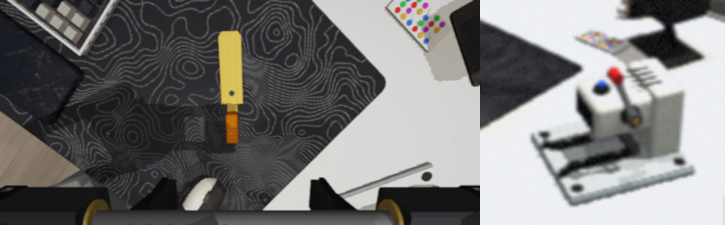

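The side crop shows the lever up, knob beside the head top. The wrist view shows the gauge almost aligned with the tool: tip at crop (230,31), grip (232,128). Next I measure it precisely.

```bash
cat > g.py <<'E'
from h import *
np.set_printoptions(precision=4,suppress=True)
capture("wrist");s=telemetry.read_state();im=capture("wrist");W=cam("wrist",s)
print(s["position"],s["tcp_rot"][:,0],np.abs(s["qvel"]).max())
R=np.array(s["tcp_rot"]);P0=np.array(s["position"])
def fit(lo,hi,z,nm):
    o,l=blob(im,lo,hi,(240,20,400,290));print(nm,o[0][:3])
    m=(l==o[0][3]).astype('uint8');c=max(cv2.findContours(m,0,1)[0],key=len)
    Q=np.array([onz(W,p,z)[:2] for p in c[:,0]]).astype('float32')
    r=cv2.minAreaRect(Q*1000);ys,xs=np.nonzero(m)
    print(" rect",np.array(r[0])/1000,r[1],r[2],"L",[np.array(p)/1000 for p in cv2.boxPoints(r)][0])
    rows=np.unique(ys);L=np.array([onz(W,(xs[ys==y].min()-.5,y),z)[:2] for y in rows]);Rr=np.array([onz(W,(xs[ys==y].max()+.5,y),z)[:2] for y in rows])
    M=(L+Rr)/2;w=np.linalg.norm(L-Rr,axis=1);k=slice(8,-4) if len(rows)>20 else slice(2,-2)
    f=cv2.fitLine(M[k].astype('float32'),cv2.DIST_HUBER,0,.0001,.0001).ravel();d=f[:2]*np.sign(f[1]);print(" dir",np.degrees(np.arctan2(d[1],d[0])),"w",np.median(w),"far",M[0],"near",M[-1],"len",np.linalg.norm(M[0]-M[-1]))
    return M,d,o[0][1]
M,d,_=fit((19,80,80),(32,255,255),.009,"blade")
o=M[0]-.125*d*1;print("origin from tip",o)
G,e,gc=fit((5,170,60),(18,255,255),.039,"grip top")
S=cam("side");b=np.load("pics/side0.npy");gb=blob(b,(8,150,100),(17,255,255),(235,170,280,215))[0][0][1]
print(tri([W,S],[gc,gb]))
E
python3 g.py
```

```text
[0.4242 0.1582 0.2288] [0.3262 0.9453 0.0004] 0.8501737148030069
blade (3120, [305.9, 90.8], [288, 40, 36, 108])
 rect [0.4329 0.2355] (105.40523529052734, 31.893278121948242) 73.15261840820312 L [0.4024 0.1896]
 dir 73.186386 w 0.03140970841355743 far [0.4505 0.2849] near [0.418  0.1851] len 0.10486301501582662
origin from tip [0.4143 0.1652]
grip top (691, [308.5, 168.6], [300, 147, 18, 44])
 rect [0.4126 0.1683] (43.55726623535156, 16.602792739868164) 72.71459197998047 L [0.3982 0.15  ]
 dir 72.657776 w 0.01602925689195763 far [0.4224 0.188 ] near [0.4054 0.1479] len 0.0436001820248541
(array([0.4115, 0.1658, 0.0234]), [np.float64(0.25165782289422717), np.float64(0.2516578228942)])
```

```bash
python3 - <<'E'
from h import *
import pickle
np.set_printoptions(precision=4,suppress=True)
s=pickle.load(open("pics/w6.pkl","rb"));W=cam("wrist",s)
for p in((250,268),(285,237),(270,237)): print(onz(W,p,.02)-[.413,.166,0])
A=cam("scene")
for p in((357,265),(372,256),(405,262),(362,270)): print(onz(A,p,.02)-[.413,.166,0])
E
```

```text
[-0.1032 -0.0876  0.02  ]
[-0.0524 -0.0646  0.02  ]
[-0.0682 -0.0593  0.02  ]
[-0.0632 -0.0562  0.02  ]
[-0.075  -0.1068  0.02  ]
[-0.1514 -0.1355  0.02  ]
[-0.0825 -0.0483  0.02  ]
```

The mouse sits about 70 mm behind the grip, so it is clear of the fingers. I'll descend on the gauge.

carry_out(
  deltas=[
    [[0.005, -0.02, 0.08, 0, 0, -0.002, -1], [0.01, -0.04, 0.17, 0, 0, -0.004, -1], [0.015, -0.06, 0.26, 0, 0, -0.006, -1], [0.02, -0.087, 0.35, 0, 0, -0.006, -1], [0.025, -0.087, 0.44, 0, 0, -0.006, -0.6], [0.025, -0.087, 0.53, 0, 0, -0.006, -0.6], [0.025, -0.087, 0.62, 0, 0, -0.006, -0.6], [0.025, -0.087, 0.71, 0, 0, -0.006, -0.6], [0.025, -0.087, 0.8, 0, 0, -0.006, -0.6], [0.025, -0.087, 0.8, 0, 0, -0.006, -0.6]],
  ],
)

```text
time_s: 13.1
position: [0.4122, 0.1651, 0.1069]
tcp_rot: [[0.291, 0.957, -0.004], [0.957, -0.291, -0.0], [-0.002, -0.004, -1.0]]
force: [-0.5, 0.0, -0.6]
opening: 0.805
grasp_force: 0.0
```

```bash
python3 - <<'E'
from h import *
np.set_printoptions(precision=4,suppress=True)
capture("wrist");s=telemetry.read_state();im=capture("wrist");W=cam("wrist",s);np.save("pics/w7.npy",im)
o,l=blob(im,(5,170,60),(18,255,255),(200,20,440,330));print(o[:2])
m=l==o[0][3];ys,xs=np.nonzero(m)
R=np.array(s["tcp_rot"]);P=np.array(s["position"]);print(P,R[:,0])
for y in range(ys.min()+3,ys.max(),8):
    q=R.T@(onz(W,((xs[ys==y].min()+xs[ys==y].max())/2,y),.039)-P);print(y,xs[ys==y].min(),xs[ys==y].max(),q)
# finger middle: project tool axis point between the pads
print(proj(W,P+R@np.array([0,0,0])))
E
```

```text
[(1495, [320.8, 205.6], [309, 174, 25, 64], 1)]
[0.4128 0.1653 0.1078] [ 0.2905  0.9569 -0.0011]
177 311 332 [ 0.0246 -0.0006  0.0688]
185 309 332 [ 0.0192 -0.0012  0.0688]
193 309 332 [ 0.0137 -0.0012  0.0688]
201 309 333 [ 0.0081 -0.0009  0.0688]
209 310 332 [ 0.0025 -0.0009  0.0688]
217 309 332 [-0.0032 -0.0013  0.0688]
225 310 332 [-0.009  -0.0009  0.0688]
233 310 332 [-0.0149 -0.0009  0.0688]
[321.9219 256.3346]
```

carry_out(
  deltas=[
    [[0, -0.007, 0.08, 0, 0, 0, -0.6], [0, -0.007, 0.16, 0, 0, 0, -0.6], [0, -0.007, 0.24, 0, 0, 0, -0.6], [0, -0.007, 0.32, 0, 0, 0, -0.6], [0, -0.007, 0.4, 0, 0, 0, -0.6], [0, -0.007, 0.48, 0, 0, 0, -0.6], [0, -0.007, 0.56, 0, 0, 0, -0.6], [0, -0.007, 0.61, 0, 0, 0, -0.6], [0, -0.007, 0.645, 0, 0, 0, -0.6], [0, -0.007, 0.645, 0, 0, 0, -0.6]],
  ],
)

```text
time_s: 14.03
position: [0.4128, 0.1658, 0.0116]
tcp_rot: [[0.289, 0.957, -0.0], [0.957, -0.289, 0.0], [-0.0, -0.0, -1.0]]
force: [0.7, 0.3, 0.1]
opening: 0.8
grasp_force: 0.0
```

carry_out(
  deltas=[
    [[0, 0, 0, 0, 0, 0, 1], [0, 0, 0, 0, 0, 0, 1], [0, 0, 0, 0, 0, 0, 1], [0, 0, 0, 0, 0, 0, 1], [0, 0, 0, 0, 0, 0, 1], [0, 0, 0, 0, 0, 0, 1], [0, 0, 0, 0, 0, 0, 1], [0, 0, 0, 0, 0, 0, 1], [0, 0, 0, 0, 0, 0, 1], [0, 0, 0, 0, 0, 0, 1]],
  ],
)

```text
time_s: 14.87
position: [0.4122, 0.1658, 0.0118]
tcp_rot: [[0.288, 0.958, -0.001], [0.958, -0.288, -0.0], [-0.0, -0.001, -1.0]]
force: [-1.4, 0.0, 1.2]
opening: 0.18
grasp_force: 29.9
```

Gripped at 15.7 mm. I'll lift, swing to the marker's yaw, and stand in front of the channel.

carry_out(
  deltas=[
    [[0, 0, -0.1, 0, 0, 0, 1], [0, 0, -0.2, 0, 0, 0, 1], [0, 0, -0.3, 0, 0, 0, 1], [0, 0, -0.4, 0, 0, 0, 1], [-0.05, 0, -0.5, 0, 0, 0, 1], [-0.15, 0, -0.58, 0, 0, 0, 1], [-0.28, 0, -0.6, 0, 0, 0, 1], [-0.42, 0, -0.6, 0, 0, 0, 1], [-0.56, 0, -0.6, 0, 0, 0, 1], [-0.7, 0, -0.6, 0, 0, 0, 1]],
  ],
)

```text
time_s: 15.7
position: [0.3819, 0.0646, 0.1019]
tcp_rot: [[0.288, 0.958, 0.0], [0.958, -0.288, -0.0], [0.0, 0.0, -1.0]]
force: [0.4, 0.3, -0.7]
opening: 0.178
grasp_force: 29.9
```

carry_out(
  deltas=[
    [[-0.1, 0.03, 0, 0, 0, 0.019, 1], [-0.2, 0.07, 0, 0, 0, 0.038, 1], [-0.3, 0.1, 0, 0, 0, 0.057, 1], [-0.4, 0.14, 0, 0, 0, 0.076, 1], [-0.5, 0.18, 0, 0, 0, 0.095, 1], [-0.6, 0.22, 0, 0, 0, 0.114, 1], [-0.7, 0.25, 0, 0, 0, 0.133, 1], [-0.8, 0.29, 0, 0, 0, 0.152, 1], [-0.9, 0.33, 0, 0, 0, 0.171, 1], [-0.925, 0.342, 0, 0, 0, 0.191, 1]],
  ],
)

```text
time_s: 16.53
position: [0.3924, -0.0846, 0.1018]
tcp_rot: [[0.997, 0.071, 0.002], [0.071, -0.997, -0.001], [0.002, 0.001, -1.0]]
force: [-0.3, 0.5, -1.6]
opening: 0.182
grasp_force: 29.9
```

carry_out(
  deltas=[
    [[0, 0, 0.05, 0, 0, 0, 1], [0, 0, 0.1, 0, 0, 0, 1], [0, 0, 0.15, 0, 0, 0, 1], [0, 0, 0.2, 0, 0, 0, 1], [0, 0, 0.25, 0, 0, 0, 1], [0, 0, 0.28, 0, 0, 0, 1], [0, 0, 0.3, 0, 0, 0, 1], [0, 0, 0.3, 0, 0, 0, 1], [0, 0, 0.3, 0, 0, 0, 1], [0, 0, 0.3, 0, 0, 0, 1]],
  ],
)

```text
time_s: 17.37
position: [0.3916, -0.0823, 0.0569]
tcp_rot: [[0.997, 0.079, 0.0], [0.079, -0.997, -0.0], [0.0, 0.0, -1.0]]
force: [-1.0, 0.1, -1.2]
opening: 0.182
grasp_force: 29.9
```

```bash
python3 - <<'E'
from h import *
import pickle
s=telemetry.read_state();im=capture("wrist");np.save("pics/w8.npy",im);pickle.dump(s,open("pics/w8.pkl","wb"))
print(s["position"],s["tcp_rot"],np.abs(s["qvel"]).max());save("w8",im)
E
```

```text
[ 0.39157602 -0.08233642  0.05692802] [[ 9.96861044e-01  7.91701277e-02  3.86374440e-04]
 [ 7.91702040e-02 -9.96861096e-01 -1.86529064e-04]
 [ 3.70394118e-04  2.16532901e-04 -9.99999908e-01]] 0.35344612476841636
```

View pics/w8.png

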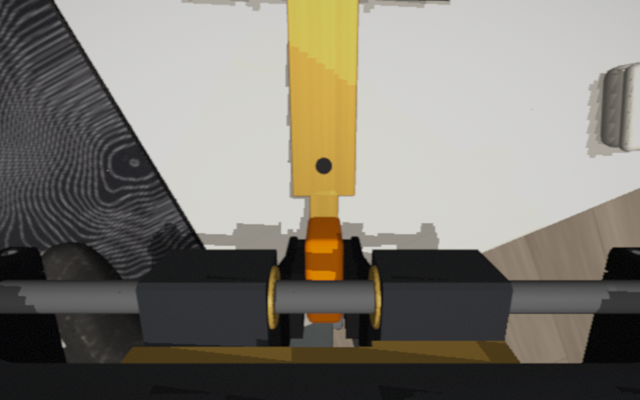

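The blade is straight with the tool and centred at column 323. The marker's front edge shows at row 0, columns about 185 to 450. Next I check the lateral offset.

```bash
python3 - <<'E'
from h import *
import pickle
np.set_printoptions(precision=4,suppress=True)
im=np.load("pics/w8.npy");s=pickle.load(open("pics/w8.pkl","rb"));W=cam("wrist",s)
g=cv2.cvtColor(im,cv2.COLOR_RGB2GRAY)
for r in range(0,5): print(r,g[r,175:215:2],g[r,425:462:2])
R=np.array(s["tcp_rot"]);P=np.array(s["position"])
f=lambda p,z:R.T@(onz(W,p,z)-P)
for p in((185,1),(450,1)): print(f(p,.012),f(p,0.))
h=cv2.cvtColor(im,cv2.COLOR_RGB2HSV)
for r in (5,40,80,120,160,185):
    x=np.nonzero((h[r,:,1]>90)&(h[r,:,0]<35)&(np.abs(np.arange(640)-323)<60))[0];c=(x.min()+x.max())/2;print(r,x.min(),x.max(),f((c,r),P[2]-.0088+.006),"w",(f((x.max()+.5,r),P[2]-.0028)-f((x.min()-.5,r),P[2]-.0028))[1])
# bolts in w2 and w3 in the present tool frame, relative y
for n in("w2","w3"):
    i=np.load("pics/%s.npy"%n);ss=pickle.load(open("pics/%s.pkl"%n,"rb"));C=cam("wrist",ss)
    roi=(305,90,470,152) if n=="w2" else (180,170,350,205)
    o,l=blob(i,(0,0,0),(180,255,70),roi)
    for q in o[:4]: print(n,q[0],q[1],onz(C,q[1],.012),"tool",R.T@(onz(C,q[1],.012)-P))
E
```

```text
0 [203 203 203 184 164 164 162 142 152 161 163 164 165 165 165 166 165 165
 166 165] [ 91 107 107 107 104 103 104 103  95  93  86  82 126 200 203 202 202 203
 203]
1 [203 203 203 184 164 164 163 159 158 161 163 164 165 164 165 165 165 165
 165 166] [133 154 157 157 156 157 155 156 155 155 145 136 150 201 203 203 203 203
 203]
2 [203 203 203 188 175 175 174 174 173 165 162 164 164 165 165 164 164 165
 165 166] [141 163 165 165 165 165 165 165 165 165 163 161 167 201 203 203 202 203
 203]
3 [203 203 203 200 198 199 198 198 198 185 173 174 175 176 175 175 175 176
 170 165] [154 173 175 175 175 175 169 164 164 164 164 164 170 201 203 203 203 203
 203]
4 [203 203 203 203 204 204 204 203 204 201 198 199 199 199 199 199 199 199
 187 176] [187 199 198 198 199 199 186 175 175 175 175 174 179 202 203 203 203 203
 203]
[ 0.1241 -0.0713  0.045 ] [ 0.1268 -0.0754  0.057 ]
[0.1242 0.0659 0.045 ] [0.1269 0.0696 0.057 ]
5 287 357 [ 0.1131 -0.0002  0.0028] w 0.02934474990560102
40 288 357 [0.0998 0.     0.0028] w 0.029655067723051286
80 289 356 [0.0837 0.     0.0028] w 0.029655440465796726
120 291 355 [0.0666 0.0003 0.0028] w 0.029206535978961057
160 292 354 [0.0485 0.0003 0.0028] w 0.02919290884526449
185 293 354 [0.0366 0.0005 0.0028] w 0.02930213693518159
w2 697 [380.5, 124.7] [ 0.5444 -0.0676  0.012 ] tool [ 0.1535 -0.0026  0.045 ]
w2 127 [431.9, 138.3] [ 0.5372 -0.1257  0.012 ] tool [0.1417 0.0548 0.045 ]
w2 122 [325.5, 132.2] [ 0.529  -0.0097  0.012 ] tool [ 0.1427 -0.0615  0.045 ]
w2 19 [401.3, 90.4] [ 0.5822 -0.0833  0.012 ] tool [0.1899 0.016  0.045 ]
w3 723 [262.1, 187.3] [ 0.5372 -0.0652  0.012 ] tool [ 0.1465 -0.0056  0.045 ]
w3 200 [199.5, 191.7] [ 0.5288 -0.0097  0.012 ] tool [ 0.1425 -0.0616  0.045 ]
w3 165 [331.0, 192.7] [ 0.537  -0.1266  0.012 ] tool [0.1414 0.0556 0.045 ]
```

Bolts, base edges and the lever pinch all put the channel centre about 3.2 mm toward tool −y. I'll correct that, lower to just above the bed, and enter.

carry_out(
  deltas=[
    [[-0.01, -0.01, 0.03, 0, 0, 0, 1], [-0.01, -0.021, 0.06, 0, 0, 0, 1], [-0.01, -0.021, 0.1, 0, 0, 0, 1], [-0.01, -0.021, 0.14, 0, 0, 0, 1], [-0.01, -0.021, 0.18, 0, 0, 0, 1], [-0.01, -0.021, 0.21, 0, 0, 0, 1], [-0.01, -0.021, 0.23, 0, 0, 0, 1], [-0.01, -0.021, 0.23, 0, 0, 0, 1], [-0.01, -0.021, 0.23, 0, 0, 0, 1], [-0.01, -0.021, 0.23, 0, 0, 0, 1]],
  ],
)

```text
time_s: 18.25
position: [0.3897, -0.0793, 0.0223]
tcp_rot: [[0.997, 0.079, 0.0], [0.079, -0.997, -0.0], [0.0, 0.0, -1.0]]
force: [0.0, 0.9, -0.3]
opening: 0.179
grasp_force: 29.9
```

carry_out(
  deltas=[
    [[0.04, 0, 0, 0, 0, 0, 1], [0.08, 0, 0, 0, 0, 0, 1], [0.12, 0, 0, 0, 0, 0, 1], [0.16, 0, 0, 0, 0, 0, 1], [0.2, 0, 0, 0, 0, 0, 1], [0.24, 0, 0, 0, 0, 0, 1], [0.28, 0, 0, 0, 0, 0, 1], [0.3, 0, 0, 0, 0, 0, 1], [0.3, 0, 0, 0, 0, 0, 1], [0.3, 0, 0, 0, 0, 0, 1]],
  ],
)

```text
time_s: 19.08
position: [0.4345, -0.0756, 0.0222]
tcp_rot: [[0.997, 0.079, -0.0], [0.079, -0.997, 0.0], [-0.0, -0.0, -1.0]]
force: [-0.0, 1.0, -1.0]
opening: 0.183
grasp_force: 29.9
```

```bash
python3 - <<'E'
from h import *
import pickle
s=telemetry.read_state();im=capture("wrist");np.save("pics/w9.npy",im);pickle.dump(s,open("pics/w9.pkl","wb"))
sd=capture("side")
A=cv2.resize(im[:250],(480,188));B=cv2.resize(sd[160:270,270:400],(320,271),interpolation=cv2.INTER_CUBIC)
A=cv2.copyMakeBorder(A,0,83,0,0,0)
save("m9",np.hstack([A,B]));print(s["position"],s["tcp_rot"][:,0])
E
```

```text
[ 0.4344554  -0.07562002  0.02224171] [ 9.96856312e-01  7.92297159e-02 -3.81477979e-04]
```

View pics/m9.png

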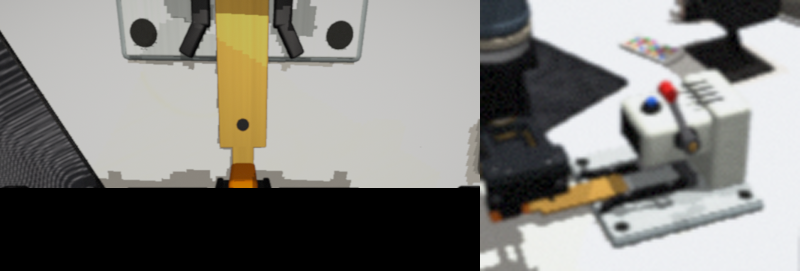

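The blade lies centred between the guides, with equal gaps left and right. I'll slide on.

carry_out(
  deltas=[
    [[0.035, 0, 0, 0, 0, 0, 1], [0.07, 0, 0, 0, 0, 0, 1], [0.105, 0, 0, 0, 0, 0, 1], [0.14, 0, 0, 0, 0, 0, 1], [0.175, 0, 0, 0, 0, 0, 1], [0.21, 0, 0, 0, 0, 0, 1], [0.245, 0, 0, 0, 0, 0, 1], [0.28, 0, 0, 0, 0, 0, 1], [0.3, 0, 0, 0, 0, 0, 1], [0.3, 0, 0, 0, 0, 0, 1]],
  ],
)

```text
time_s: 20.02
position: [0.4805, -0.0724, 0.0223]
tcp_rot: [[0.997, 0.079, 0.001], [0.079, -0.997, -0.001], [0.001, 0.001, -1.0]]
force: [-0.8, -0.4, -1.0]
opening: 0.178
grasp_force: 29.9
```

carry_out(
  deltas=[
    [[0.005, 0, 0.001, 0, 0, 0, 1], [0.01, 0, 0.002, 0, 0, 0, 1], [0.014, 0, 0.003, 0, 0, 0, 1], [0.018, 0, 0.004, 0, 0, 0, 1], [0.022, 0, 0.005, 0, 0, 0, 1], [0.026, 0, 0.006, 0, 0, 0, 1], [0.03, 0, 0.006, 0, 0, 0, 1], [0.034, 0, 0.006, 0, 0, 0, 1], [0.037, 0, 0.006, 0, 0, 0, 1], [0.04, 0, 0.006, 0, 0, 0, 1]],
  ],
)

```text
time_s: 20.85
position: [0.4854, -0.0718, 0.0214]
tcp_rot: [[0.997, 0.079, 0.0], [0.079, -0.997, -0.0], [0.0, 0.0, -1.0]]
force: [-0.2, 0.0, -0.8]
opening: 0.182
grasp_force: 29.9
```

carry_out(
  deltas=[
    [[0.006, 0, 0, 0, 0, 0, 1], [0.012, 0, 0, 0, 0, 0, 1], [0.018, 0, 0, 0, 0, 0, 1], [0.024, 0, 0, 0, 0, 0, 1], [0.03, 0, 0, 0, 0, 0, 1], [0.035, 0, 0, 0, 0, 0, 1], [0.04, 0, 0, 0, 0, 0, 1], [0.044, 0, 0, 0, 0, 0, 1], [0.048, 0, 0, 0, 0, 0, 1], [0.05, 0, 0, 0, 0, 0, 1]],
  ],
)

```text
time_s: 21.68
position: [0.4919, -0.0709, 0.0213]
tcp_rot: [[0.997, 0.079, -0.002], [0.079, -0.997, 0.001], [-0.002, -0.001, -1.0]]
force: [-3.2, -1.2, -0.9]
opening: 0.185
grasp_force: 30.0
```

carry_out(
  deltas=[
    [[0.002, 0, 0, 0, 0, 0, 1], [0.004, 0, 0, 0, 0, 0, 1], [0.006, 0, 0, 0, 0, 0, 1], [0.008, 0, 0, 0, 0, 0, 1], [0.01, 0, 0, 0, 0, 0, 1], [0.012, 0, 0, 0, 0, 0, 1], [0.014, 0, 0, 0, 0, 0, 1], [0.016, 0, 0, 0, 0, 0, 1], [0.018, 0, 0, 0, 0, 0, 1], [0.02, 0, 0, 0, 0, 0, 1]],
  ],
)

```text
time_s: 22.52
position: [0.4919, -0.07, 0.0211]
tcp_rot: [[0.997, 0.079, -0.008], [0.079, -0.997, 0.002], [-0.008, -0.003, -1.0]]
force: [-8.9, -1.8, 3.8]
opening: 0.181
grasp_force: 30.0
```

Contact with the stop: TCP holds at x = 0.4919 with the push rising to 9 N. I'll ease off, release, and go up.

carry_out(
  deltas=[
    [[-0.005, 0, 0.001, 0, 0, 0, 1], [-0.01, 0, 0.002, 0, 0, 0, 1], [-0.01, 0, 0.002, 0, 0, 0, -0.15], [-0.01, 0, 0.002, 0, 0, 0, -0.15], [-0.01, 0, 0.002, 0, 0, 0, -0.15], [-0.01, 0, 0.002, 0, 0, 0, -0.15], [-0.01, 0, 0.002, 0, 0, 0, -0.15], [-0.01, 0, -0.1, 0, 0, 0, -0.15], [-0.01, 0, -0.25, 0, 0, 0, -0.15], [-0.01, 0, -0.4, 0, 0, 0, -0.15]],
  ],
)

```text
time_s: 23.35
position: [0.494, -0.0708, 0.0815]
tcp_rot: [[0.997, 0.079, -0.001], [0.079, -0.997, 0.001], [-0.001, -0.001, -1.0]]
force: [0.4, -0.8, 0.7]
opening: 0.57
grasp_force: 0.0
```

carry_out(
  deltas=[
    [[0, 0, -0.15, 0, 0, 0, -0.15], [0, 0, -0.32, 0, 0, 0, -0.15], [0, 0, -0.5, 0, 0, 0, -0.15], [0, 0, -0.68, 0, 0, 0, -0.15], [0.05, 0.03, -0.85, 0, 0, 0, -0.15], [0.17, 0.1, -0.95, 0, 0, 0, -0.15], [0.3, 0.17, -0.95, 0, 0, 0, -0.15], [0.43, 0.25, -0.95, 0, 0, 0, -0.15], [0.56, 0.32, -0.95, 0, 0, 0, -0.15], [0.61, 0.335, -0.95, 0, 0, 0, -0.15]],
  ],
)

```text
time_s: 24.18
position: [0.5926, -0.1156, 0.2243]
tcp_rot: [[0.997, 0.078, 0.004], [0.078, -0.997, -0.002], [0.004, 0.002, -1.0]]
force: [0.2, 0.2, -0.4]
opening: 0.583
grasp_force: 0.0
```

```bash
python3 - <<'E'
from h import *
np.set_printoptions(precision=4,suppress=True)
capture("side");capture("side")
s=telemetry.read_state();im=capture("wrist");W=cam("wrist",s);R=np.array(s["tcp_rot"]);P=np.array(s["position"]);print(P,R[:,0],s["opening"])
o,l=blob(im,(0,120,60),(8,255,255),(200,50,450,330));print(o[:2],R.T@(onz(W,o[0][1],.150)-P))
sd=capture("side");B=cam("side");kb=blob(sd,(0,150,80),(6,255,255),(310,150,360,240))[0];print(kb[:2],tri([W,B],[o[0][1],kb[0][1]]))
A=cam("scene");a=capture("scene");
for i,C,roi in((a,A,(290,190,380,260)),(sd,B,(270,180,345,270))):
    g=blob(i,(8,150,80),(17,255,255),roi)[0];print("grip",g[:2],[onz(C,q[1],.032) for q in g[:1]])
E
```

```text
[ 0.5903 -0.1141  0.2235] [0.9969 0.0788 0.0002] 0.5752119946776336
[(567, [322.4, 218.4], [309, 207, 28, 23], 1), (1, [282.0, 280.0], [282, 280, 1, 1], 3)] [-0.0047 -0.0003  0.0735]
[(27, [346.0, 197.0], [343, 194, 6, 7], 1)] (array([ 0.5858, -0.1144,  0.1495]), [np.float64(0.4205635107651592), np.float64(0.42056351076522636)])
grip [(152, [349.0, 208.5], [342, 202, 15, 14], 2), (2, [338.5, 205.0], [338, 205, 2, 1], 5)] [array([ 0.4932, -0.069 ,  0.032 ])]
grip [(197, [303.9, 235.9], [296, 229, 17, 15], 1), (1, [336.0, 235.0], [336, 235, 1, 1], 2)] [array([ 0.4937, -0.0741,  0.032 ])]
```

The knob measures z = 0.1495, so the lever is still fully up. The gauge grip is at (0.4935,−0.071), where I left it. I'll descend and pinch the knob.

carry_out(
  deltas=[
    [[-0.028, -0.004, 0.08, 0, 0, 0, -0.15], [-0.028, -0.004, 0.17, 0, 0, 0, -0.15], [-0.028, -0.004, 0.26, 0, 0, 0, -0.15], [-0.028, -0.004, 0.35, 0, 0, 0, -0.15], [-0.028, -0.004, 0.44, 0, 0, 0, -0.15], [-0.028, -0.004, 0.52, 0, 0, 0, -0.15], [-0.028, -0.004, 0.57, 0, 0, 0, -0.15], [-0.028, -0.004, 0.587, 0, 0, 0, -0.15], [-0.028, -0.004, 0.587, 0, 0, 0, -0.15], [-0.028, -0.004, 0.587, 0, 0, 0, 0.5]],
  ],
)

```text
time_s: 25.27
position: [0.5853, -0.1135, 0.1364]
tcp_rot: [[0.997, 0.079, 0.0], [0.079, -0.997, -0.0], [0.0, 0.0, -1.0]]
force: [0.8, -0.4, 0.7]
opening: 0.549
grasp_force: 0.0
```

carry_out(
  deltas=[
    [[0, 0, 0, 0, 0, 0, 1], [0, 0, 0, 0, 0, 0, 1], [0, 0, 0, 0, 0, 0, 1], [0, 0, 0, 0, 0, 0, 1], [0, 0, 0, 0, 0, 0, 1], [0, 0, 0, 0, 0, 0, 1], [0, 0, 0, 0, 0, 0, 1], [0, 0, 0, 0, 0, 0, 1], [0, 0, 0, 0, 0, 0, 1], [0, 0, 0, 0, 0, 0, 1]],
  ],
)

```text
time_s: 26.1
position: [0.5854, -0.1135, 0.1361]
tcp_rot: [[0.997, 0.079, 0.0], [0.079, -0.997, 0.0], [0.0, -0.0, -1.0]]
force: [-0.6, 1.3, 3.7]
opening: 0.204
grasp_force: 30.0
```

carry_out(
  deltas=[
    [[-0.021, 0, 0.009, 0, 0, 0, 1], [-0.043, 0, 0.019, 0, 0, 0, 1], [-0.063, 0, 0.03, 0, 0, 0, 1], [-0.083, 0, 0.042, 0, 0, 0, 1], [-0.102, 0, 0.055, 0, 0, 0, 1], [-0.121, 0, 0.069, 0, 0, 0, 1], [-0.139, 0, 0.084, 0, 0, 0, 1], [-0.156, 0, 0.1, 0, 0, 0, 1], [-0.188, 0, 0.134, 0, 0, 0, 1], [-0.216, 0, 0.172, 0, 0, 0, 1]],
  ],
)

```text
time_s: 26.93
position: [0.5535, -0.1158, 0.111]
tcp_rot: [[0.997, 0.079, 0.002], [0.079, -0.997, 0.0], [0.002, 0.0, -1.0]]
force: [-1.2, 2.6, 5.1]
opening: 0.203
grasp_force: 30.0
```

carry_out(
  deltas=[
    [[-0.013, 0, 0.02, 0, 0, 0, 1], [-0.024, 0, 0.04, 0, 0, 0, 1], [-0.035, 0, 0.06, 0, 0, 0, 1], [-0.045, 0, 0.082, 0, 0, 0, 1], [-0.053, 0, 0.104, 0, 0, 0, 1], [-0.061, 0, 0.126, 0, 0, 0, 1], [-0.067, 0, 0.148, 0, 0, 0, 1], [-0.072, 0, 0.171, 0, 0, 0, 1], [-0.076, 0, 0.194, 0, 0, 0, 1], [-0.079, 0, 0.217, 0, 0, 0, 1]],
  ],
)

```text
time_s: 27.77
position: [0.54, -0.1167, 0.0773]
tcp_rot: [[0.997, 0.079, -0.002], [0.079, -0.997, 0.001], [-0.002, -0.001, -1.0]]
force: [-2.6, 1.7, 4.5]
opening: 0.2
grasp_force: 30.0
```

carry_out(
  deltas=[
    [[-0.001, 0, 0.023, 0, 0, 0, 1], [-0.002, 0, 0.047, 0, 0, 0, 1], [-0.002, 0, 0.06, 0, 0, 0, 1], [-0.002, 0, 0.07, 0, 0, 0, 1], [-0.002, 0, 0.075, 0, 0, 0, 1], [-0.002, 0, 0.075, 0, 0, 0, 1], [-0.002, 0, 0.075, 0, 0, 0, 1], [-0.002, 0, 0.075, 0, 0, 0, 1], [-0.002, 0, 0.075, 0, 0, 0, 1], [-0.002, 0, 0.075, 0, 0, 0, 1]],
  ],
)

```text
time_s: 28.6
position: [0.5396, -0.1167, 0.0663]
tcp_rot: [[0.997, 0.079, -0.003], [0.079, -0.997, 0.001], [-0.003, -0.001, -1.0]]
force: [-5.8, 2.0, 7.7]
opening: 0.2
grasp_force: 30.0
```

carry_out(
  deltas=[
    [[0.005, 0, 0.01, 0, 0, 0, 1], [0.01, 0, 0.02, 0, 0, 0, 1], [0.01, 0, 0.025, 0, 0, 0, 1], [0.01, 0, 0.025, 0, 0, 0, 1], [0.01, 0, 0.025, 0, 0, 0, 1], [0.01, 0, 0.025, 0, 0, 0, 1], [0.01, 0, 0.025, 0, 0, 0, 1], [0.01, 0, 0.025, 0, 0, 0, 1], [0.01, 0, 0.025, 0, 0, 0, 1], [0.01, 0, 0.025, 0, 0, 0, 1]],
  ],
)

```text
time_s: 29.43
position: [0.5398, -0.1167, 0.0644]
tcp_rot: [[0.997, 0.08, -0.005], [0.08, -0.997, 0.001], [-0.005, -0.001, -1.0]]
force: [-11.3, 1.9, 22.6]
opening: 0.202
grasp_force: 30.0
```

```bash
cat > k.py <<'E'
from h import *
np.set_printoptions(precision=4,suppress=True)
B=cam("side");A=cam("scene")
for n,b,a in(("start",np.load("pics/side0.npy"),np.load("pics/scene0.npy")),("now",capture("side"),capture("scene"))):
    k=blob(b,(0,150,80),(6,255,255),(310,190,345,250))[0][:1];ka=blob(a,(0,150,80),(6,255,255),(335,165,365,195))[0][:1];print(n,k,ka)
    if k and ka: print(tri([A,B],[ka[0][1],k[0][1]]))
    for i,C,roi in((a,A,(290,190,380,260)),(b,B,(270,180,345,270))):
        g=blob(i,(8,150,80),(17,255,255),roi)[0];print("grip",g[:1],[onz(C,q[1],.032) for q in g[:1]])
E
python3 k.py
```

```text
start [(39, [328.1, 222.6], [325, 219, 7, 8], 1)] [(13, [359.8, 165.4], [356, 165, 9, 2], 1)]
(array([ 0.5251, -0.1649,  0.1235]), [np.float64(3.2344067309986633), np.float64(3.234406730998634)])
grip [(10, [326.5, 258.6], [324, 258, 6, 2], 1)] [array([0.415 , 0.1463, 0.032 ])]
grip [] []
now [(1, [324.0, 224.0], [324, 224, 1, 1], 1)] [(4, [347.5, 179.5], [347, 179, 2, 2], 3)]
(array([ 0.533 , -0.1191,  0.0907]), [np.float64(1.1245442415250648), np.float64(1.1245442415250058)])
grip [(153, [349.0, 208.5], [342, 202, 15, 14], 2)] [array([ 0.4932, -0.069 ,  0.032 ])]
grip [(202, [304.2, 236.0], [296, 228, 18, 16], 1)] [array([ 0.4943, -0.0747,  0.032 ])]
```

The push-back jumped to 23 N over 2 mm, so the lever is at its lower stop, and the gauge has not moved. I'll release, rise, and check the knob.

carry_out(
  deltas=[
    [[0, 0, 0, 0, 0, 0, -0.3], [0, 0, 0, 0, 0, 0, -0.3], [0, 0, 0, 0, 0, 0, -0.3], [0, 0, 0, 0, 0, 0, -0.3], [0, 0, 0, 0, 0, 0, -0.3], [0, 0, 0, 0, 0, 0, -0.3], [0, 0, -0.1, 0, 0, 0, -0.3], [0, 0, -0.25, 0, 0, 0, -0.3], [0, 0, -0.45, 0, 0, 0, -0.3], [0, 0, -0.65, 0, 0, 0, -0.3]],
  ],
)

```text
time_s: 30.37
position: [0.5418, -0.1168, 0.1601]
tcp_rot: [[0.997, 0.079, -0.002], [0.079, -0.997, 0.001], [-0.002, -0.001, -1.0]]
force: [1.0, -0.4, 0.1]
opening: 0.647
grasp_force: 0.0
```

carry_out(
  deltas=[
    [[0, 0, -0.15, 0, 0, 0, -0.3], [0, 0, -0.3, 0, 0, 0, -0.3], [0, 0.1, -0.45, 0, 0, 0, -0.3], [-0.05, 0.3, -0.55, 0, 0, 0, -0.3], [-0.1, 0.5, -0.6, 0, 0, 0, -0.3], [-0.15, 0.7, -0.6, 0, 0, 0, -0.3], [-0.2, 0.9, -0.6, 0, 0, 0, -0.3], [-0.2, 0.95, -0.6, 0, 0, 0, -0.3], [-0.2, 0.95, -0.6, 0, 0, 0, -0.3], [-0.2, 0.95, -0.6, 0, 0, 0, -0.3]],
  ],
)

```text
time_s: 31.2
position: [0.5235, -0.2611, 0.2494]
tcp_rot: [[0.997, 0.078, -0.001], [0.078, -0.997, 0.002], [-0.001, -0.002, -1.0]]
force: [-0.4, 0.1, -0.3]
opening: 0.654
grasp_force: 0.0
```

```bash
sed -i 's/(335,165,365,195)/(336,172,356,190)/' k.py; python3 k.py; python3 -c "
from h import *
s=telemetry.read_state();print(s['position'],s['force'],s['time_s'])"
```

```text
start [(39, [328.1, 222.6], [325, 219, 7, 8], 1)] [(13, [344.7, 178.5], [343, 177, 5, 4], 1)]
(array([ 0.5428, -0.1183,  0.0915]), [np.float64(0.6593451314825938), np.float64(0.6593451314826156)])
grip [(10, [326.5, 258.6], [324, 258, 6, 2], 1)] [array([0.415 , 0.1463, 0.032 ])]
grip [] []
now [(39, [327.9, 224.5], [325, 221, 7, 8], 1)] [(15, [345.1, 179.9], [343, 178, 5, 5], 1)]
(array([ 0.5419, -0.1191,  0.0867]), [np.float64(0.5262658699471167), np.float64(0.526265869947129)])
grip [(139, [348.7, 208.3], [342, 201, 14, 15], 1)] [array([ 0.4945, -0.0694,  0.032 ])]
grip [(193, [304.1, 235.8], [296, 229, 17, 15], 1)] [array([ 0.4942, -0.0739,  0.032 ])]
[ 0.52359129 -0.25989587  0.24956096] [-0.49313495  0.56111376 -0.27168479] 31.3
```

The knob is back at z = 0.087 against a nominal 0.085. The gauge is unmoved against the stop and the arm is clear, so I'll hand in.

```bash
python3 -c "
from rig import job
print(job.hand_in())"
```

```text
the job is handed in; nothing more can be done
None
```

I raised the lever fully, slid the gauge blade along the channel to the back stop, swung the lever fully down onto the blade, and handed the job in at about 31 s with the arm clear; the earbud case and remote were not touched.

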